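Load the toy-capsule dispenser and rock its stuck stop gate free

TASK

Lower the orange toy capsule gently to the floor of the yellow dispenser's deep hopper and let go. Then free the red stop gate, which is stuck tight in its slot, by rocking it clearly over to the side with the blue mark first and then to the other side (and on, until it comes loose), and lift it out so that the capsule rolls through into the white tray. Finish holding the gate upright and still just above its slot, clear of the dispenser, without putting it down or letting go; leave everything else on the counter alone.

Things in the scene. Friction and masses are not known exactly. Their poses are not given: they have to be found in the camera images.
- dispenser: Yellow toy-capsule dispenser fixed to the counter, 270 mm long (its x), 152 mm wide (its y). Origin: on the counter under the middle of the gate slot, z up. +x runs from the hopper through the gate slot to the white tray; the cheek on the +y side of the slot has a blue strip on top (the blue mark)
- hopper_floor (a point): Point on the hopper floor, on its centre line, 37 mm above the counter, 75 mm to -x of the slot. Open-topped hopper: inside dispenser x -127 to -19, y -70 to +70 mm, rim 108 mm above the counter. The floor falls 0.15 mm per mm towards the gate (+x) and gently from both sides to the middle, so a capsule let go there rolls to the gate and waits
- slot_top (a point): Middle of the gate slot at the level of the tops of its guide walls and cheeks, 82 mm above the counter. The slot runs along the dispenser's y, 26 mm wide (x); its ledges, on which the gate stands, are 28 mm above the counter, so the slot is 54 mm deep. Its middle is open along x for the capsule
- pad_mark (a point): Where the rubber pad of the blue-mark side touches the gate's narrow end: y = +30 mm, 58 mm above the counter; another at y = -30 mm. Each is sprung along y (1200 N/m), presses with about 19 N, yields up to 7 mm and follows inwards 4 mm. With the gate standing, the pads touch it 30 mm above its underside
- tray_floor (a point): Middle of the white tray's floor. Tray: dispenser x 20 to 130, y -38 to +38 mm, sides 52 and end wall 46 mm high; its floor continues the slope, so the capsule rolls in by itself once the gate is lifted out of its way
- gate: Red stop gate, 105 to 210 g, stuck in the slot. Lower block 24 (x) x 60 (y) x 62 mm (z). Origin: centre of its underside, axes parallel to the dispenser's while seated. Straight up it takes 30 to 45 N; rocked about its x (top leaning to +y, then -y) one end at a time rides up its pad easily, and it stays where left. Can lean 8 degrees each way; from 5 degrees, still in the slot, it counts as a rock. Pads let go after 30 mm of rise
- gate_neck (a point): Middle of the gate's grip neck, 82 mm above the gate's underside. Neck 24 (x) x 34 (y) mm, from 62 mm to the top at 100 mm, with black ribs on its y faces; seated, its top is 128 mm above the counter
- capsule_orange: The toy capsule to load: hard ball, 40 mm diameter, 25 g, orange above, white below as it stands. Origin: its centre. Starts in any one of the rack's three pockets
- rack: Fixed wooden rack, 36 (x) x 190 (y) x 20 mm (z), origin centre of its underside, with three round pockets in a row along its y, 70 mm apart. A capsule in a pocket has its centre 36 mm above the counter
- capsule_blue: bystander: toy capsule like the orange one, but blue above
- capsule_green: bystander: toy capsule like the orange one, but green above
- flour_a: bystander: white-and-green upright flour pack 75 x 110 x 200 mm, origin centre of underside
- scanner: bystander: white hand scanner on its foot, 85 x 70 x 145 mm, origin centre of underside
- terminal: bystander: grey card terminal lying flat, 160 x 75 x 33 mm, origin centre of underside
- jar: bystander: amber sweet jar, diameter 72, height 120 mm, origin centre of underside
- tin: bystander: green-labelled can, diameter 66, height 100 mm, origin centre of underside
Things that resemble listed ones, but are neither listed nor needed, are in the scene too. There is more than one size of the capsule_orange; the one meant has the size given above. What is shaped like the gate but green or purple is not meant.

How it is judged:
On the way, in this order (a step that is already met when the one before it is completed fails the run):
1. the orange capsule lies in the hopper, let go, with the gate still home (x of capsule_orange in the frame of dispenser between -0.13 and -0.02 m and y of capsule_orange in the frame of dispenser between -0.072 and 0.072 m and z of capsule_orange in the frame of dispenser below 0.09 m and contact force between the fingers and capsule_orange below 0.05 N and z of gate in the frame of dispenser below 0.036 m and linear speed of capsule_orange below 0.5 m/s), for 0.2 s.
2. the gate, still in its slot, is leaned at least about 5 degrees towards the blue mark (x of capsule_orange in the frame of dispenser between -0.13 and -0.02 m and y of capsule_orange in the frame of dispenser between -0.072 and 0.072 m and z of capsule_orange in the frame of dispenser below 0.09 m and z of gate in the frame of dispenser below 0.06 m and angle between gate's own y axis and vertical above 1.6508 rad), for 0.05 s.
3. the gate, still in its slot, is leaned at least about 5 degrees to the other side (x of capsule_orange in the frame of dispenser between -0.13 and -0.02 m and y of capsule_orange in the frame of dispenser between -0.072 and 0.072 m and z of capsule_orange in the frame of dispenser below 0.09 m and z of gate in the frame of dispenser below 0.07 m and angle between gate's own y axis and vertical below 1.4908 rad), for 0.05 s.
At the end, for the whole second after the job is handed in: The gripper holds the gate still and upright (within about 11 degrees), touching neither dispenser nor capsule, its underside 2 to 63 mm above the slot's top (82 mm above the counter) and within 30 mm of the slot's middle in both directions; the orange capsule lies in the white tray (z of gate in the frame of dispenser between 0.084 and 0.145 m and x of gate in the frame of dispenser between -0.03 and 0.03 m and y of gate in the frame of dispenser between -0.03 and 0.03 m and angle between gate's own z axis and vertical below 0.2 rad and contact force between gate and dispenser below 0.1 N and contact force between gate and capsule_orange below 0.1 N and contact force between the fingers and gate above 1 N and linear speed of gate below 0.03 m/s and x of capsule_orange in the frame of dispenser between 0.035 and 0.135 m and y of capsule_orange in the frame of dispenser between -0.042 and 0.042 m and z of capsule_orange in the frame of dispenser below 0.055 m); the arm keeps its last pose, push and grip.
It fails at once if the orange capsule is dropped (falls free faster than 0.6 m/s, a drop of some 18 mm) before it is through the gate (contact force between the fingers and capsule_orange below 0.05 N and linear speed of capsule_orange above 0.6 m/s and x of capsule_orange in the frame of dispenser below 0 m).
It fails at once if a bystander is moved by more than 25 mm or knocked over (distance of any of capsule_blue, capsule_green, flour_a, scanner, terminal, jar, tin from where it was at the start of the episode above 0.025 m).
It also fails if it takes over 64 s, if anything falls off the work surface, if the arm or the gripper's body presses on something with over 40 N, if the wrist force passes 120 N, or if a joint passes its speed limit or range.

ROBOT

A 7-joint arm with a two-finger parallel gripper is mounted at the origin on the work surface. World frame = base frame: x ahead of the robot, y to its left, z up, the work surface at z = 0. Lengths are in m, angles in rad, forces in N, time in s.
With the tool pointing down it reaches from about 0.425 to 0.925 m from the base axis. Payload 6.8 kg.
Tool frame: the origin (TCP) lies at the very end of the fingers, on their centre line; the grasp point (between the pads) lies 19 mm behind it; z points along the fingers, y is the line along which they close (so a half turn about z gives the same grasp; the last joint's range is limited). The gripper opens to 88 mm and grips with 3 to 60 N. Pads are 20 mm wide; open, the fingers measure 115 mm over their backs; the gripper's body (75 mm by 178 mm) begins 61 mm behind the grasp point.
Start: joints at [-1.385, 0.477, 0.022, 1.555, -0.011, 1.109, -0.083], TCP at [0.195, 0.646, 0.223] pointing down, gripper open.
Joint ranges: [-2.96, 2.96], [-0.34, 2.1], [-1.41, 1.46], [0.24, 2.44], [-1.37, 4.51], [0.17, 1.92], [-2.96, 2.96]. Speed limits (rad/s): [2.39, 2.39, 3.14, 3.14, 3.14, 3.14, 3.14].

INTERFACE

Orientations are given as a unit quaternion [x, y, z, w].
In Python, from workcell import telemetry, viewer, ticket gives the robot as it stands. The module is installed in compiled form; this text tells all that it offers.
- The arm moves only by the shell command python3 -m inch 'ROWS' [OPENING]. ROWS is a JSON object of lists of equal length, an entry for each row: "dp": the shift along the tool's x, y, z in mm, a list of three; "roll": the turn about the tool's z in rad. In form: {"dp": [[x, y, z], ...], "roll": [roll, ...]}. A call has 1 to 12 rows; each row is the pose to reach, as a shift and turn from the pose commanded when the call began, along the tool's axes at that moment; what a row does not reach only later rows make up. A row lasts 1/12 s, in which the tool goes at most 41.7 mm and 7.16 degrees, less where a joint would pass 70% of its speed; a pose out of reach is approached as far as the arm can. A call with a gripper value outside its range is refused whole. OPENING is the gripper's target within -1 to 1 (fully open at 1, half-way at 0, shut at -1), set as the call begins (- or left out, the last holds). The fingers move at their own pace and stop on an object; the grip force is fixed at half the most. Time passes only in rows, so rows that repeat a pose let the fingers close. It gives the time, the measured TCP pose, the force, the opening and the grip force at its end, in the units of the state.
- telemetry.get_obs(): the state, without advancing time (a new reading comes with each control period).
- viewer.snapshot(name): name is "scene" or "top" or "wrist"; returns a dict with "frame" (420x560x3 uint8, blue, green, red), "fx", "fy", "cx", "cy" (pixels), "view" (4x4, takes a point from world to camera coordinates); the wrist camera has in their place "hand_eye" (4x4, takes a point from camera to tool coordinates, whose origin is the TCP and whose axes are the flange's). Camera axes: x right, y up, looking along -z (the intrinsics and any distortion apply to the point x, -y, -z); pixel columns grow to the right and rows downward; lengths in m; the calibration is good to about 2 mm. A picture is of the moment at which its call begins: read the wrist's pose just before it. There is no depth.
- ticket.hand_in(): hands the job in; it is judged then, once.
The state is a dict: "t": time; "joint_positions": joint angles; "joint_vel": joint speeds; "joint_efforts": joint torques, N m; "eef_pos": TCP position; "ee_rot": TCP orientation; "force": force on the tool from outside, world axes, zero at the start; "ft_torque": the same for the moment, N m; "gripper_width": finger opening in m; "finger_force": force on a finger pad.
Only numpy, scipy, OpenCV 4.12 (cv2) and the standard library are available. Lean on these libraries where they do the work, as an engineer would, in place of code of your own. Each camera call takes 0.05 s, during which the arm holds its last target. There are 200 camera calls.

## Working session

There is one attempt and no reset: what is moved stays moved. The work goes in short steps, Python scripts to look and compute and a shell command to move; the robot and the scene stay as the last step left them, time stands still between calls to the robot, and variables do not carry over. Pictures are saved under pics/ and viewed, at most 15 in all, crops included, and the job is handed in when it is done.

```bash
mkdir -p pics; cat > h.py <<'E'
import numpy as np, cv2
from scipy.spatial.transform import Rotation as R
from workcell import telemetry, viewer, ticket
def cam(name):
    o=telemetry.get_obs(); s=viewer.snapshot(name)
    if name=='wrist':
        T=np.eye(4);T[:3,:3]=R.from_quat(o['ee_rot']).as_matrix();T[:3,3]=o['eef_pos']
        C=T@np.array(s['hand_eye'])
    else: C=np.linalg.inv(np.array(s['view']))
    return s,C
def ray(s,C,u,v):
    d=np.array([(u-s['cx'])/s['fx'],-(v-s['cy'])/s['fy'],-1.]); d=C[:3,:3]@d
    return C[:3,3],d/np.linalg.norm(d)
def onz(s,C,u,v,z):
    p,d=ray(s,C,u,v); return p+d*(z-p[2])/d[2]
def tri(rs):
    A=sum(np.eye(3)-np.outer(d,d) for p,d in rs); b=sum((np.eye(3)-np.outer(d,d))@p for p,d in rs)
    x=np.linalg.solve(A,b); return x,[np.linalg.norm(np.cross(x-p,d)) for p,d in rs]
def proj(s,C,X):
    c=np.linalg.inv(C)@np.append(X,1); return s['cx']-s['fx']*c[0]/c[2], s['cy']+s['fy']*c[1]/c[2]
E
python3 - <<'E'
from h import *
ims=[]
for n in ['scene','top']:
    s,C=cam(n); cv2.imwrite(f'pics/{n}0.png',s['frame']); np.savez(n,C=C,**{k:s[k] for k in s if k not in('view',)})
    print(n,[k for k in s],s['fx'],s['fy'],s['cx'],s['cy'],C.round(3))
o=telemetry.get_obs(); print(o)
E
```

```text
scene ['frame', 'fx', 'fy', 'cx', 'cy', 'view'] 524.8491286714508 524.8491286714508 277.54075793550754 213.4161721410927 [[ 0.763 -0.509  0.398  1.016]
 [ 0.646  0.593 -0.481 -0.552]
 [ 0.008  0.624  0.781  0.953]
 [ 0.     0.     0.     1.   ]]
top ['frame', 'fx', 'fy', 'cx', 'cy', 'view'] 380.98193904620564 380.98193904620564 278.2175681453799 207.43992125916182 [[-0.007  0.993 -0.119  0.477]
 [-1.    -0.003  0.03  -0.024]
 [ 0.029  0.119  0.992  0.864]
 [ 0.     0.     0.     1.   ]]
{'t': 0.1, 'joint_positions': array([-1.38507568,  0.47772774,  0.02234649,  1.55630073, -0.01151144,
        1.10932207, -0.08310155]), 'joint_vel': array([ 0.00069449, -0.00221238,  0.00064504, -0.00307577, -0.00144144,
        0.00031999, -0.0011126 ]), 'joint_efforts': array([ 4.99698159e-03, -5.84090209e+01,  1.54073786e+00, -2.73312038e+01,
       -5.41025901e-02,  1.31631581e-02,  3.46259162e-05]), 'eef_pos': array([0.19534304, 0.64556302, 0.22179401]), 'ee_rot': array([ 1.46377201e-01,  9.89228513e-01, -8.12327981e-04, -6.46709182e-05]), 'force': array([-0.00156355, -0.39604587, -0.13882209]), 'ft_torque': array([-0.00540881, -0.04096697,  0.0801318 ]), 'finger_force': 0.0, 'gripper_width': 0.08734008346374988}
```

View pics/scene0.png

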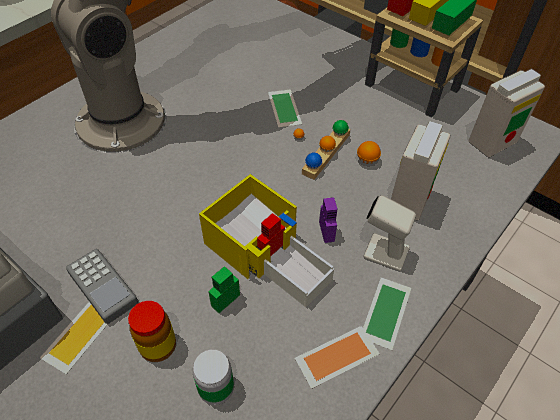

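View pics/top0.png

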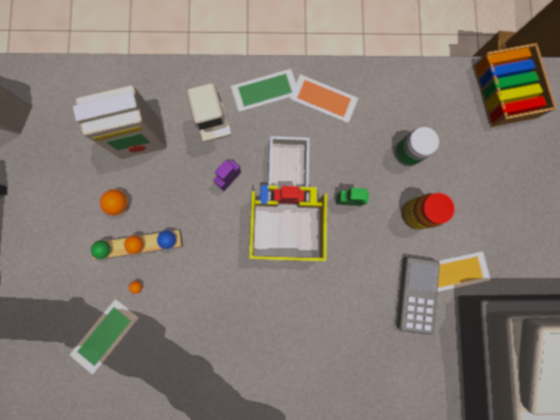

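The scene view shows three orange balls: one in the rack's middle pocket at scene (328,143) / top (134,244), a larger free one at scene (369,152) / top (113,202), and a tiny one at scene (299,133) / top (136,287). The dispenser is at scene (250,235) / top (288,215), with the red gate at scene (271,233) / top (290,194). The green and purple gate-shaped blocks are decoys. The rack ball fits the description. I'll check its size next.

```bash
python3 - <<'E'
from h import *
D={}
for n in ['scene','top']:
    z=np.load(n+'.npz'); s={k:z[k] for k in z.files}; D[n]=(s,z['C'])
def blob(n,lo,hi,box):
    s,C=D[n]; h=cv2.cvtColor(s['frame'],cv2.COLOR_BGR2HSV); m=cv2.inRange(h,lo,hi); k=np.zeros_like(m);x0,y0,x1,y1=box;k[y0:y1,x0:x1]=m[y0:y1,x0:x1]
    c=max(cv2.findContours(k,0,1)[0],key=cv2.contourArea); return c
O=((5,150,80),(18,255,255))
for name,b1,b2 in [('rack',(315,130,342,156),(122,233,147,256)),('big',(355,138,385,168),(95,185,132,220)),('small',(290,125,306,142),(126,279,146,296))]:
    a=blob('scene',*O,b1);b=blob('top',*O,b2)
    (u,v),r=cv2.minEnclosingCircle(a);(u2,v2),r2=cv2.minEnclosingCircle(b)
    x,e=tri([ray(*D['scene'],u,v),ray(*D['top'],u2,v2)])
    print(name,(u,v,r),(u2,v2,r2),x.round(4),np.round(e,4),'dia top',2*r2*np.linalg.norm(x-D['top'][1][:3,3])/380.98,'dia scene',2*r*np.linalg.norm(x-D['scene'][1][:3,3])/524.85)
for nm,lo,hi,b1,b2 in [('blueball',(100,120,60),(125,255,255),(300,148,326,172),(155,228,178,252)),('greenball',(50,100,40),(80,255,255),(330,115,352,138),(90,238,112,262)),('bluestrip',(100,120,60),(125,255,255),(270,205,300,232),(255,180,275,208)),('red',(0,150,60),(4,255,255),(255,205,290,260),(272,180,310,208)),('yellow',(24,120,60),(32,255,255),(190,165,310,285),(240,180,335,270))]:
    a=blob('scene',lo,hi,b1);b=blob('top',lo,hi,b2)
    ca=cv2.minAreaRect(a);cb=cv2.minAreaRect(b)
    x,e=tri([ray(*D['scene'],*ca[0]),ray(*D['top'],*cb[0])]); print(nm,ca,cb,x.round(4),np.round(e,4))
    if nm=='yellow':
        print([onz(*D['top'],u,v,.108).round(4) for u,v in cv2.boxPoints(cb)])
    if nm=='red': print(onz(*D['top'],*cb[0],.128))
f=D['scene'][0]['frame'];g=D['top'][0]['frame']
A=cv2.resize(f[110:180,280:400],(780,455),interpolation=2)
cv2.imwrite('pics/crop1.png',A)
B=cv2.resize(g[130:270,240:335],(406,598),interpolation=2);Cc=cv2.resize(f[170:310,190:340],(390,364),interpolation=2)
cv=np.zeros((598,796,3),np.uint8);cv[:,:406]=B;cv[:364,406:]=Cc;cv2.imwrite('pics/crop2.png',cv)
E
```

```text
rack (326.49151611328125, 143.3389892578125, 8.613299369812012) (133.7093048095703, 244.47674560546875, 10.313115119934082) [0.4974 0.2604 0.0387] [0.0008 0.0008] dia top 0.047297373489827634 dia scene 0.04360248462896651
big (368.578125, 152.140625, 11.774447441101074) (113.58163452148438, 201.70408630371094, 13.688220024108887) [0.5909 0.3104 0.0307] [0.0011 0.0011] dia top 0.06507725100116016 dia scene 0.05977653711773635
small (298.17742919921875, 133.11289978027344, 5.178745269775391) (135.03424072265625, 286.5821838378906, 6.5007123947143555) [0.4072 0.261  0.0185] [0.0007 0.0007] dia top 0.030556632619143168 dia scene 0.027236189553533508
blueball ((313.0999755859375, 159.8000030517578), (14.230247497558594, 15.495159149169922), 71.56504821777344) ((166.0, 239.5), (17.0, 16.0), 90.0) [0.5077 0.1922 0.0399] [0.001 0.001]
greenball ((340.0000305175781, 127.0000228881836), (14.142135620117188, 14.142135620117188), 45.0) ((99.75001525878906, 249.25003051757812), (16.970561981201172, 17.677669525146484), 45.0) [0.4876 0.3314 0.0388] [0.0007 0.0007]
bluestrip ((287.239990234375, 219.1800079345703), (17.0, 6.0), 36.869895935058594) ((264.0, 194.0), (18.0, 6.0), 90.0) [ 0.5985 -0.018   0.0859] [0.0011 0.0011]
red ((271.5000305175781, 233.50003051757812), (25.46623992919922, 40.01837158203125), 14.03624439239502) ((289.0, 194.0), (16.0, 30.0), 90.0) [ 0.5984 -0.0692  0.088 ] [0.0016 0.0016]
[ 0.59110507 -0.06800396  0.128     ]
yellow ((245.07046508789062, 223.39932250976562), (87.41204833984375, 87.41204833984375), 34.99201965332031) ((287.5, 223.5), (73.0, 77.0), 90.0) [ 0.5344 -0.071   0.0705] [0.0047 0.0047]
[array([0.6086, 0.0111, 0.108 ]), array([ 0.6083, -0.1442,  0.108 ]), array([ 0.4622, -0.141 ,  0.108 ]), array([0.4633, 0.0108, 0.108 ])]
```

View pics/crop1.png

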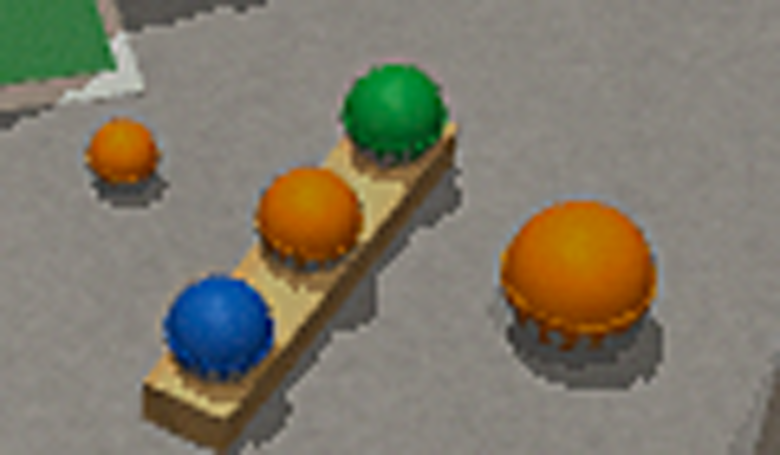

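View pics/crop2.png

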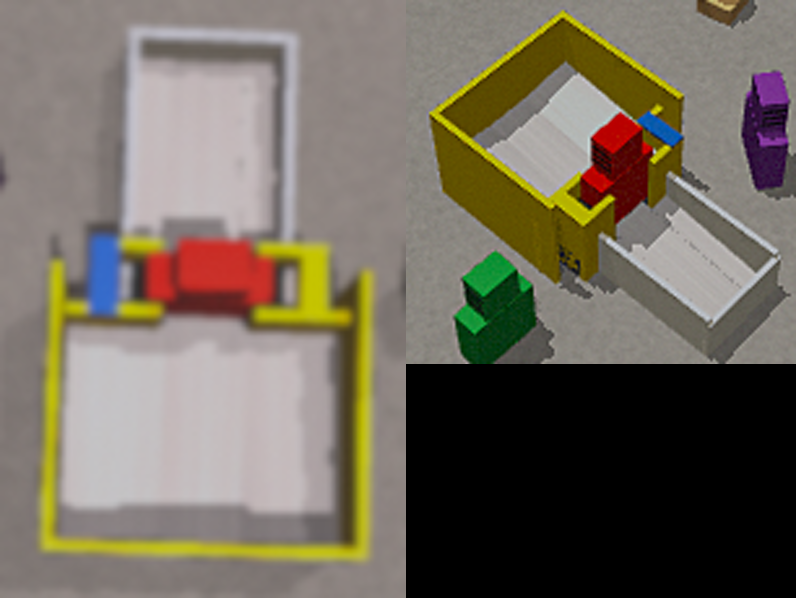

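crop1: the middle-pocket ball at crop (310,215) is the same size as the blue and green capsules. The free orange balls are about 60 mm (crop 580,265) and 27 mm (crop 123,152), so the rack ball is the one meant. crop2: the dispenser is almost aligned with world axes, with the tray towards +x and the blue strip on +y at crop (103,275). I'm setting out for a point above the capsule.

```bash
cat >> h.py <<'E'
def togo(target,yaw_y=None):
    """print dp (mm, tool axes) and roll to reach target with tool y along world angle yaw_y (deg, mod 180)"""
    o=telemetry.get_obs(); M=R.from_quat(o['ee_rot']).as_matrix()
    print('dp',(M.T@(np.array(target)-o['eef_pos'])*1000).round(1))
    a=np.degrees(np.arctan2(M[1,1],M[0,1]))
    if yaw_y is not None:
        d=(a-yaw_y+90)%180-90; print('roll',np.radians(d).round(3),'j7',o['joint_positions'][6].round(2))
    print('t',o['t'],'pos',o['eef_pos'].round(4),'yaw',a.round(1),'F',o['force'].round(1),'w',round(o['gripper_width'],4),'ff',round(o['finger_force'],1))
E
python3 - <<'E'
from h import *
togo([.4974,.2604,.16],8.2)
E
```

```text
dp [-400.6 -281.1   62.3]
roll 1.134 j7 -0.08
t 0.1 pos [0.1953 0.6456 0.2218] yaw 73.2 F [-0.  -0.4 -0.1] w 0.0873 ff 0.0
```

```bash
python3 -m inch '{"dp":[[-33,-23,5],[-66,-46,10],[-100,-70,15],[-133,-93,20],[-167,-117,25],[-200,-140,30],[-233,-164,35],[-267,-187,40],[-300,-211,45],[-334,-234,50],[-367,-258,55],[-400,-281,62]],"roll":[0.1,0.2,0.3,0.4,0.5,0.6,0.7,0.8,0.9,1.0,1.1,1.134]}' 1
python3 -m inch '{"dp":[[0,0,0],[0,0,0]],"roll":[0,0]}'
python3 - <<'E'
from h import *
s,C=cam('wrist'); cv2.imwrite('pics/w1.png',s['frame'])
togo([.4974,.2604,.16],8.2); print(C.round(3),proj(s,C,[.4974,.2604,.036]))
h=cv2.cvtColor(s['frame'],cv2.COLOR_BGR2HSV)
for nm,lo,hi in [('o',(5,150,80),(18,255,255)),('b',(100,120,60),(125,255,255)),('g',(50,100,40),(80,255,255))]:
    for c in cv2.findContours(cv2.inRange(h,lo,hi),0,1)[0]:
        if cv2.contourArea(c)>300:
            (u,v),r=cv2.minEnclosingCircle(c); print(nm,u,v,r,onz(s,C,u,v,.036).round(4))
E
```

```text
t: 1.1
eef_pos: [0.4978, 0.2595, 0.1606]
ee_rot: [0.657, 0.754, 0.0, 0.0]
force: [0.1, 1.1, 0.0]
gripper_width: 0.0877
finger_force: 0.0
t: 1.27
eef_pos: [0.498, 0.2583, 0.1601]
ee_rot: [0.657, 0.754, -0.001, 0.0]
force: [-1.1, 1.3, -0.1]
gripper_width: 0.0879
finger_force: 0.0
dp [-0.3  0.4  0.2]
roll -0.002 j7 -0.29
t 1.3167 pos [0.4969 0.2606 0.1602] yaw 8.1 F [ 0.1 -0.3  0.3] w 0.0876 ff 0.0
[[ 0.991 -0.133 -0.035  0.488]
 [ 0.137  0.956  0.259  0.327]
 [-0.001 -0.261  0.965  0.322]
 [ 0.     0.     0.     1.   ]] (np.float64(277.1018474065687), np.float64(198.23014970472147))
o 275.2008361816406 197.8117218017578 21.933544158935547 [0.4955 0.2606 0.036 ]
o 187.26470947265625 180.6764678955078 14.218914985656738 [0.4099 0.2657 0.036 ]
o 378.0016174316406 159.69143676757812 32.09574890136719 [0.5861 0.3102 0.036 ]
b 275.881591796875 264.0 19.532470703125 [0.5057 0.1912 0.036 ]
g 530.5104370117188 238.08419799804688 39.19340896606445 [0.7556 0.2546 0.036 ]
g 274.91595458984375 122.62776184082031 22.743738174438477 [0.4857 0.3301 0.036 ]
g 68.0 75.5 44.443885803222656 [0.3007 0.3446 0.036 ]
```

View pics/w1.png

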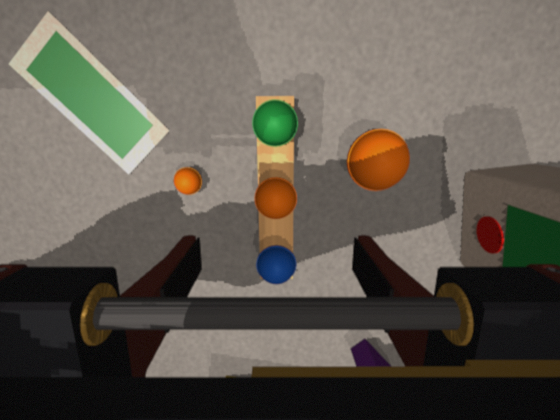

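The wrist view shows the orange capsule at (275,198), between the green one at (275,123) and the blue one at (276,264), with the fingers straddling the rack's short side. It agrees within 2 mm, so I'm going down and gripping.

```bash
python3 -m inch '{"dp":[[0,0,35],[0,0,70],[0,0,100],[0,0,125],[0,0,138],[0,0,138],[0,0,138]],"roll":[0,0,0,0,0,0,0]}' 1
python3 -m inch '{"dp":[[0,0,0],[0,0,0],[0,0,0],[0,0,0],[0,0,0],[0,0,0],[0,0,0],[0,0,0]],"roll":[0,0,0,0,0,0,0,0]}' -1
```

```text
t: 1.9
eef_pos: [0.4965, 0.2623, 0.0228]
ee_rot: [0.654, 0.756, -0.0, -0.0]
force: [-0.0, -0.3, -0.1]
gripper_width: 0.0876
finger_force: 0.0
t: 2.57
eef_pos: [0.4968, 0.2613, 0.0227]
ee_rot: [0.655, 0.756, -0.0, -0.0]
force: [-1.2, 0.5, 1.4]
gripper_width: 0.039
finger_force: 30.0
```

```bash
python3 -m inch '{"dp":[[0,0,-15],[0,0,-50],[0,0,-90],[0,0,-130],[0,0,-170],[0,0,-200],[0,0,-200]],"roll":[0,0,0,0,0,0,0]}'
python3 - <<'E'
from h import *
togo([.52,-.07,.23],90)
E
```

```text
t: 3.15
eef_pos: [0.5003, 0.2628, 0.2292]
ee_rot: [0.655, 0.756, 0.005, 0.001]
force: [0.1, -0.2, 0.2]
gripper_width: 0.0385
finger_force: 30.0
dp [-332.2  -27.7   -2.9]
roll -1.429 j7 -0.32
t 3.15 pos [0.5003 0.2628 0.2292] yaw 8.2 F [ 0.1 -0.2  0.2] w 0.0385 ff 30.0
```

```bash
python3 -m inch '{"dp":[[-28,-2,0],[-56,-5,0],[-84,-7,0],[-112,-10,0],[-140,-12,0],[-168,-14,0],[-196,-16,0],[-224,-19,0],[-252,-21,0],[-280,-24,0],[-306,-26,0],[-332,-28,0]],"roll":[-0.12,-0.24,-0.36,-0.48,-0.6,-0.72,-0.84,-0.96,-1.08,-1.2,-1.32,-1.429]}'
python3 -m inch '{"dp":[[0,0,0],[0,0,0],[0,0,0]],"roll":[0,0,0]}'
python3 - <<'E'
from h import *
s,C=cam('wrist'); cv2.imwrite('pics/w2.png',s['frame']); np.savez('w2',C=C,frame=s['frame'],fx=s['fx'],fy=s['fy'],cx=s['cx'],cy=s['cy'])
togo([.52,-.07,.23],90); print(C.round(3))
h=cv2.cvtColor(s['frame'],cv2.COLOR_BGR2HSV)
for nm,lo,hi,z in [('b',(100,120,50),(125,255,255),.082),('r',(0,150,50),(4,255,255),.128),('y',(22,120,50),(33,255,255),.082)]:
    for c in cv2.findContours(cv2.inRange(h,lo,hi),0,1)[0]:
        if cv2.contourArea(c)>300:
            r=cv2.minAreaRect(c); print(nm,r,onz(s,C,*r[0],z).round(4),[onz(s,C,*q,z).round(4)[:2] for q in cv2.boxPoints(r)])
E
```

```text
t: 4.15
eef_pos: [0.516, -0.0728, 0.2221]
ee_rot: [-0.003, 1.0, 0.0, -0.0]
force: [0.2, 0.1, 0.3]
gripper_width: 0.0389
finger_force: 30.0
t: 4.4
eef_pos: [0.5163, -0.0706, 0.2221]
ee_rot: [0.0, 1.0, 0.0, -0.0]
force: [1.3, 0.7, -0.2]
gripper_width: 0.0388
finger_force: 30.0
dp [-3.6  0.  -7.8]
roll 0.001 j7 1.69
t 4.45 pos [ 0.5164 -0.07    0.2222] yaw 90.1 F [ 0.  -0.2 -0.4] w 0.0389 ff 30.0
[[ 0.    -0.966 -0.259  0.445]
 [ 1.     0.001 -0.    -0.072]
 [ 0.    -0.259  0.966  0.384]
 [ 0.     0.     0.     1.   ]]
b ((502.95001220703125, 180.85000610351562), (32.57145690917969, 39.84469223022461), 71.56504821777344) [0.4978 0.157  0.082 ] [array([0.4885, 0.1311]), array([0.476 , 0.1664]), array([0.5072, 0.1833]), array([0.5204, 0.1472])]
y ((39.470008850097656, 218.79002380371094), (67.60948181152344, 50.34345245361328), 55.304847717285156) [ 0.5376 -0.3192  0.082 ] [array([ 0.523 , -0.3575]), array([ 0.4933, -0.3088]), array([ 0.5525, -0.2801]), array([ 0.5853, -0.3305])]
y ((283.34124755859375, 206.00784301757812), (132.89561462402344, 168.05697631835938), 89.61287689208984) [ 0.5239 -0.0647  0.082 ] [array([ 0.4574, -0.1475]), array([0.4564, 0.0164]), array([0.5986, 0.0283]), array([ 0.5999, -0.156 ])]
```

View pics/w2.png

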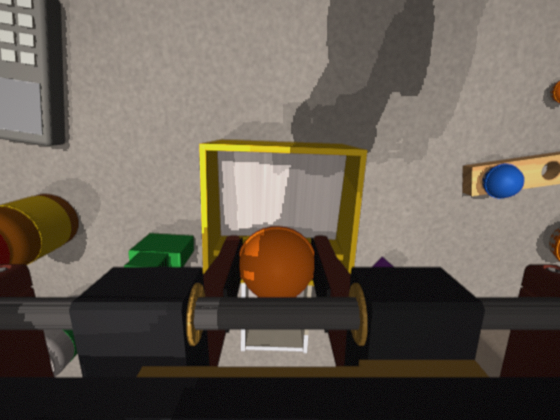

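The wrist view shows the held capsule at (277,263) between the fingers, and the hopper's back rim with outer corners at about (202,145) and (366,152). The gate is hidden behind the gripper. Next I'll work out the dispenser's yaw and origin from the rim and the static views.

```bash
python3 - <<'E'
from h import *
D={}
for n in ['scene','top','w2']:
    z=np.load(n+'.npz'); D[n]=({k:z[k] for k in z.files},z['C'])
# back rim line in wrist & top view: outer(upper) edge in w2, lower edge in top
def edge(n,cols,rows,first):
    h=cv2.cvtColor(D[n][0]['frame'],cv2.COLOR_BGR2HSV); m=cv2.inRange(h,(22,110,50),(34,255,255))
    P=[]
    for c in cols:
        r=np.nonzero(m[rows[0]:rows[1],c])[0]
        if len(r): P.append((c,rows[0]+(r[0] if first else r[-1]+1)))
    vx,vy,x,y=cv2.fitLine(np.array(P,np.float32),2,0,.01,.01).ravel(); f=lambda c:(c,y+vy/vx*(c-x))
    a,b=[onz(*D[n],*f(c),.108) for c in (cols[0],cols[-1])]; print(n,a.round(4),b.round(4),'yaw of y',np.degrees(np.arctan2(*(abs(b-a)[[0]]*0+[(b-a)[0]*np.sign((b-a)[1])]),abs((b-a)[1]))))
edge('w2',range(210,360),(130,170),True); edge('top',range(254,323),(240,275),False)
# left-right extents at back row
for n,row in (('w2',160),('top',240)):
    h=cv2.cvtColor(D[n][0]['frame'],cv2.COLOR_BGR2HSV); m=cv2.inRange(h,(22,110,50),(34,255,255))
    for rr in (row,row-5,row+5):
        c=np.nonzero(m[rr,150:400])[0]+150; print(n,rr,c[0],c[-1]+1,onz(*D[n],c[0],rr,.108).round(4),onz(*D[n],c[-1]+1,rr,.108).round(4))
# predicted points in static views
for yaw in (0,-1,-2,-3):
  a=np.radians(yaw); Rz=R.from_euler('z',a).as_matrix()
  for n in('scene','top'):
    print(yaw,n,[np.round(proj(*D[n],np.array([.597,-.069,0])+Rz@np.array(p)),1).tolist() for p in ([-.135,.076,.108],[-.135,-.076,.108],[.13,.038,.046],[.13,-.038,.046],[0,0,.128])])
E
```

```text
w2 [ 0.4558 -0.131   0.108 ] [0.461  0.0021 0.108 ] yaw of y 2.213227718442919
top [0.4645 0.001  0.108 ] [ 0.4597 -0.133   0.108 ] yaw of y 2.0354131746266653
w2 160 199 366 [ 0.474 -0.142  0.108] [0.474  0.0094 0.108 ]
w2 155 199 366 [ 0.4695 -0.1417  0.108 ] [0.4695 0.0091 0.108 ]
w2 165 200 365 [ 0.4785 -0.1414  0.108 ] [0.4785 0.0088 0.108 ]
top 240 150 327 [0.5037 0.2046 0.108 ] [ 0.5016 -0.1438  0.108 ]
top 235 178 327 [0.5131 0.1504 0.108 ] [ 0.5115 -0.1441  0.108 ]
top 245 150 327 [0.4939 0.2043 0.108 ] [ 0.4917 -0.1436  0.108 ]
0 scene [[246.2, 174.2], [196.2, 215.5], [330.6, 267.3], [307.6, 292.0], [270.2, 221.2]]
0 top [[250.9, 260.7], [328.0, 260.1], [269.5, 139.0], [303.8, 139.0], [289.5, 191.0]]
-1 scene [[247.4, 173.9], [196.6, 214.5], [330.2, 268.2], [306.6, 292.5], [270.2, 221.2]]
-1 top [[249.7, 260.0], [326.8, 260.8], [270.5, 138.7], [304.8, 139.3], [289.5, 191.0]]
-2 scene [[248.6, 173.7], [197.0, 213.5], [329.7, 269.0], [305.6, 293.1], [270.2, 221.2]]
-2 top [[248.6, 259.3], [325.7, 261.4], [271.6, 138.4], [305.9, 139.6], [289.5, 191.0]]
-3 scene [[249.7, 173.4], [197.4, 212.5], [329.3, 269.9], [304.6, 293.6], [270.2, 221.2]]
-3 top [[247.4, 258.6], [324.5, 262.1], [272.6, 138.2], [306.9, 140.0], [289.5, 191.0]]
```

```bash
python3 - <<'E'
from h import *
togo([.522,-.067,.13],87.9)
E
python3 -m inch '{"dp":[[-3,3,20],[-6,3,45],[-6,3,70],[-6,3,92],[-6,3,92],[-6,3,92]],"roll":[0.038,0.038,0.038,0.038,0.038,0.038]}'
python3 - <<'E'
from h import *
togo([.522,-.067,.047],87.9)
E
```

```text
dp [-5.7  3.  92.2]
roll 0.038 j7 1.69
t 4.45 pos [ 0.5164 -0.07    0.2222] yaw 90.1 F [ 0.  -0.2 -0.4] w 0.0389 ff 30.0
t: 4.95
eef_pos: [0.5218, -0.0671, 0.13]
ee_rot: [0.018, 1.0, 0.0, -0.001]
force: [-0.4, 0.6, -0.4]
gripper_width: 0.0387
finger_force: 30.0
dp [-0.4  0.1 83. ]
roll 0.001 j7 1.7
t 4.95 pos [ 0.5218 -0.0671  0.13  ] yaw 88.0 F [-0.4  0.6 -0.4] w 0.0387 ff 30.0
```

```bash
python3 -m inch '{"dp":[[0,0,20],[0,0,40],[0,0,58],[0,0,72],[0,0,80],[0,0,82],[0,0,82],[0,0,82]],"roll":[0,0,0,0,0,0,0,0]}'
python3 -m inch '{"dp":[[0,0,1],[0,0,1],[0,0,2],[0,0,2]],"roll":[0,0,0,0]}'
```

```text
t: 5.62
eef_pos: [0.5235, -0.0682, 0.0498]
ee_rot: [0.018, 1.0, 0.0, 0.001]
force: [-0.3, 0.4, -1.2]
gripper_width: 0.0388
finger_force: 30.0
t: 5.95
eef_pos: [0.5227, -0.0683, 0.0469]
ee_rot: [0.018, 1.0, 0.0, 0.0]
force: [-0.2, -0.2, 0.2]
gripper_width: 0.0387
finger_force: 30.0
```

```bash
python3 -m inch '{"dp":[[0,0,1],[0,0,2],[0,0,2],[0,0,2]],"roll":[0,0,0,0]}'
python3 -m inch '{"dp":[[0,0,1],[0,0,1],[0,0,1]],"roll":[0,0,0]}'
```

```text
t: 6.28
eef_pos: [0.5224, -0.0683, 0.0445]
ee_rot: [0.018, 1.0, -0.0, -0.0]
force: [-0.5, -0.2, -0.4]
gripper_width: 0.0388
finger_force: 30.0
t: 6.53
eef_pos: [0.5226, -0.0683, 0.0437]
ee_rot: [0.018, 1.0, -0.0, 0.0]
force: [0.8, -0.9, 1.1]
gripper_width: 0.0386
finger_force: 30.0
```

```bash
python3 -m inch '{"dp":[[0,0,1],[0,0,1],[0,0,2],[0,0,2]],"roll":[0,0,0,0]}'
python3 -m inch '{"dp":[[0,0,0],[0,0,0],[0,0,0],[0,0,0],[0,0,0],[0,0,0]],"roll":[0,0,0,0,0,0]}' 1
```

```text
t: 6.87
eef_pos: [0.5238, -0.0684, 0.0431]
ee_rot: [0.019, 1.0, 0.0, 0.001]
force: [-2.8, 1.1, 15.7]
gripper_width: 0.0387
finger_force: 30.0
t: 7.37
eef_pos: [0.5226, -0.068, 0.0415]
ee_rot: [0.018, 1.0, 0.0, -0.0]
force: [-0.4, 1.6, 1.8]
gripper_width: 0.075
finger_force: 1.3
```

```bash
python3 -m inch '{"dp":[[0,0,-1],[0,0,-3],[0,0,-30],[0,0,-70],[0,0,-110],[0,0,-150],[0,0,-180],[0,0,-180]],"roll":[0,0,0,0,0,0,0,0]}'
python3 - <<'E'
from h import *
# TCP placed so wrist camera sees the gate: camera sits at tool +x
togo([.597,-.07,.22],-2.1)
s,C=cam('wrist'); a=s['frame']; s,C=cam('scene'); b=cv2.resize(s['frame'][160:310,190:340],(420,420),interpolation=2)
cv2.imwrite('pics/w3.png',cv2.resize(np.hstack([a,b]),(800,343)))
E
```

```text
t: 8.03
eef_pos: [0.526, -0.0691, 0.2281]
ee_rot: [0.019, 1.0, 0.0, 0.005]
force: [0.1, 0.2, 0.1]
gripper_width: 0.0877
finger_force: 0.0
dp [-70.9   1.7   8.9]
roll 1.57 j7 1.65
t 8.0333 pos [ 0.526  -0.0691  0.2281] yaw 87.8 F [0.1 0.2 0.1] w 0.0877 ff 0.0
```

View pics/w3.png

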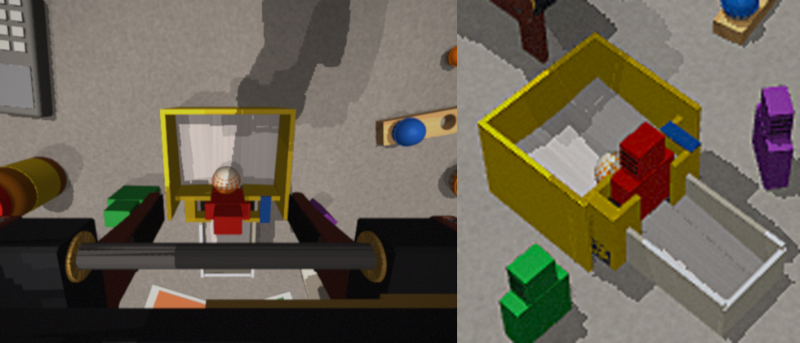

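The capsule has rolled against the seated gate (wrist half of the picture: 227,180; scene half: 605,168). The gate is still home and the tray is empty. Next I'm moving over the gate with the fingers closing along the dispenser's x, so the gate can pivot about that axis between the pads.

```bash
python3 -m inch '{"dp":[[-6,0,0],[-12,0,0],[-18,0,0],[-24,0,0],[-30,0,0],[-36,0,0],[-42,0,0],[-48,0,0],[-54,0,0],[-60,2,0],[-66,2,0],[-71,2,0]],"roll":[0.12,0.24,0.36,0.48,0.6,0.72,0.84,0.96,1.08,1.2,1.32,1.44]}' 1
python3 -m inch '{"dp":[[0,0,5],[0,0,8],[0,0,8],[0,0,8]],"roll":[0.12,0.13,0.13,0.13]}'
python3 - <<'E'
from h import *
togo([.597,-.07,.094],-2.1)
s,C=cam('wrist'); cv2.imwrite('pics/w4.png',s['frame']); h=cv2.cvtColor(s['frame'],cv2.COLOR_BGR2HSV)
m=cv2.inRange(h,(0,150,40),(4,255,255)); 
for c in cv2.findContours(m,0,1)[0]:
    if cv2.contourArea(c)>200: print(cv2.boundingRect(c))
print([np.round(proj(s,C,[.597+a,-.07+b,.128]),0) for a,b in((-.012,-.017),(.012,-.017),(.012,.017),(-.012,.017))])
E
```

```text
t: 9.13
eef_pos: [0.5927, -0.0688, 0.2195]
ee_rot: [0.675, 0.738, -0.001, -0.001]
force: [-0.2, -0.1, 0.8]
gripper_width: 0.0878
finger_force: 0.0
t: 9.47
eef_pos: [0.5926, -0.0689, 0.2124]
ee_rot: [0.719, 0.695, -0.001, -0.001]
force: [0.2, -0.8, 0.4]
gripper_width: 0.0876
finger_force: 0.0
dp [ -0.9   4.7 118.4]
roll 0.004 j7 0.26
t 9.4667 pos [ 0.5926 -0.0689  0.2124] yaw -1.9 F [ 0.2 -0.8  0.4] w 0.0876 ff 0.0
(266, 167, 28, 65)
[array([269., 232.]), array([297., 231.]), array([297., 193.]), array([268., 193.])]
```

View pics/w4.png

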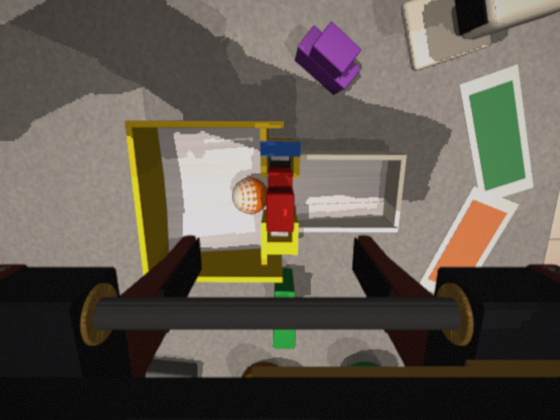

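The wrist view shows the red gate at (280,200), with its neck top spanning columns 267–294 and ending at row 232, so it sits at about (0.595, -0.070). Blue strip is at (280,148). I'm descending and gripping the neck.

```bash
python3 -m inch '{"dp":[[-1,3,30],[-1,3,60],[-1,3,90],[-1,3,110],[-1,3,118],[-1,3,118],[-1,3,118]],"roll":[0,0,0,0,0,0,0]}' 1
python3 -m inch '{"dp":[[0,0,0],[0,0,0],[0,0,0],[0,0,0],[0,0,0],[0,0,0],[0,0,0],[0,0,0],[0,0,0]],"roll":[0,0,0,0,0,0,0,0,0]}' -1
```

```text
t: 10.1
eef_pos: [0.5969, -0.0704, 0.0963]
ee_rot: [0.72, 0.694, 0.0, 0.0]
force: [-0.3, -0.4, 0.6]
gripper_width: 0.0877
finger_force: 0.0
t: 10.85
eef_pos: [0.5965, -0.07, 0.0956]
ee_rot: [0.72, 0.694, -0.0, -0.0]
force: [0.3, 0.9, -0.5]
gripper_width: 0.0315
finger_force: 0.0
```

```bash
python3 -m inch '{"dp":[[0,0,0],[0,0,0],[0,0,0],[0,0,0]],"roll":[0,0,0,0]}'
```

```text
t: 11.18
eef_pos: [0.5956, -0.07, 0.0956]
ee_rot: [0.72, 0.694, -0.0, -0.001]
force: [-5.1, 0.9, 4.7]
gripper_width: 0.024
finger_force: 30.0
```

```bash
python3 -m inch '{"dp":[[3,0,-0.5],[6,0,-1.5],[8,0,-2],[10,0,-3],[11,0,-3],[11,0,-3]],"roll":[0,0,0,0,0,0]}'
cat > lean.py <<'E'
from h import *
s,C=cam('scene'); f=s['frame']; h=cv2.cvtColor(f,cv2.COLOR_BGR2HSV); m=cv2.inRange(h,(0,150,30),(4,255,255)); m[:200]=0;m[280:]=0;m[:,:240]=0;m[:,310:]=0
c=max(cv2.findContours(m,0,1)[0],key=cv2.contourArea); print('red box',cv2.boundingRect(c))
togo([.597,-.07,.1],-2.1)
import sys
if len(sys.argv)>1: cv2.imwrite(f'pics/{sys.argv[1]}.png',cv2.resize(f[170:310,190:340],(750,600)[:1]+(600,),interpolation=2))
E
python3 lean.py l1
```

```text
t: 11.68
eef_pos: [0.5956, -0.0634, 0.097]
ee_rot: [0.721, 0.693, -0.003, 0.002]
force: [0.4, -10.1, -13.0]
gripper_width: 0.0237
finger_force: 30.0
red box (259, 216, 24, 39)
dp [-6.5  1.6 -3. ]
roll -0.002 j7 0.33
t 11.7333 pos [ 0.5956 -0.0634  0.0969] yaw -2.2 F [ -0.1 -10.6 -13.3] w 0.0236 ff 30.0
```

View pics/l1.png

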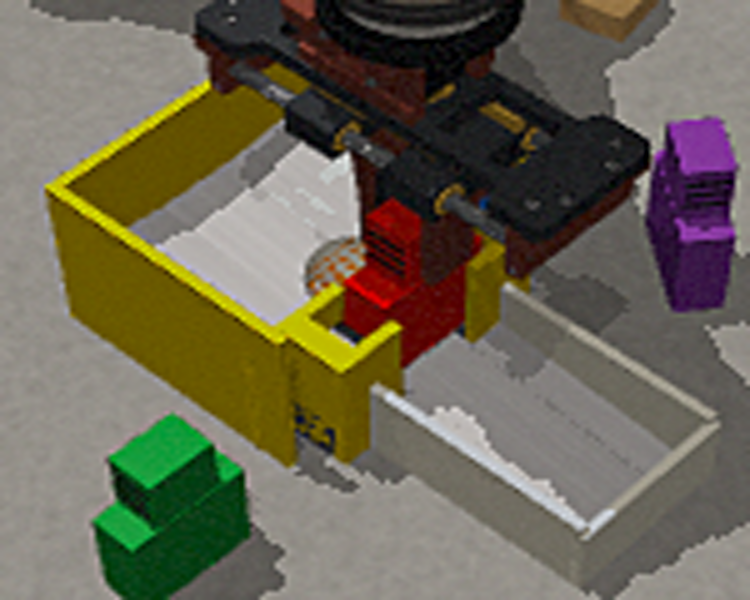

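l1: the gate (crop 410,280) is leaning visibly towards the blue side, with its -y end up, and the capsule waits at (340,270). The arm yields under the load, reaching 6.6 of the 11 mm commanded, so I'll push on.

```bash
python3 -m inch '{"dp":[[2,0,-0.5],[3,0,-0.5],[5,0,-0.5],[5,0,-0.5],[5,0,-0.5]],"roll":[0,0,0,0,0]}'; python3 lean.py
```

```text
t: 12.15
eef_pos: [0.5958, -0.0598, 0.098]
ee_rot: [0.721, 0.693, -0.003, 0.002]
force: [-1.3, -12.2, -8.0]
gripper_width: 0.0236
finger_force: 30.0
red box (259, 214, 24, 41)
dp [-10.1   1.6  -1.9]
roll -0.003 j7 0.32
t 12.2 pos [ 0.5958 -0.0599  0.098 ] yaw -2.3 F [ -1.4 -12.7  -6.8] w 0.0238 ff 30.0
```

```bash
python3 -m inch '{"dp":[[2,0,-0.5],[4,0,-1],[4,0,-1],[4,0,-1]],"roll":[0,0,0,0]}'; python3 lean.py
python3 - <<'E'
from h import *
# image slope of the gate's near vertical edges: red mask left boundary (neck -y face) in the scene view, expected for leans
s,C=cam('scene'); Rz=R.from_euler('z',-2.1,degrees=True).as_matrix(); o=np.array([.596,-.07,.028])
for th in (0,3,5,7,8):
    T=Rz@R.from_euler('x',-th,degrees=True).as_matrix(); piv=np.array([0,.03,0]); P=lambda p:np.round(proj(s,C,o+Rz@piv+T@(np.array(p)-piv)),1)
    print(th,'neck -y/-x top',P([-.012,-.017,.1]),'bot',P([-.012,-.017,.062]),'neck -y+x top',P([.012,-.017,.1]),'shoulder',P([-.012,-.03,.062]))
h=cv2.cvtColor(s['frame'],cv2.COLOR_BGR2HSV); m=cv2.inRange(h,(0,150,30),(4,255,255))
for r in range(212,245,2):
    c=np.nonzero(m[r,240:310])[0]+240; print(r,c[0] if len(c) else None,end=' ')
E
```

```text
t: 12.53
eef_pos: [0.596, -0.0559, 0.0991]
ee_rot: [0.721, 0.693, -0.003, 0.002]
force: [-1.9, -12.8, -7.3]
gripper_width: 0.024
finger_force: 30.0
red box (259, 214, 24, 39)
dp [-14.    1.6  -0.8]
roll -0.003 j7 0.31
t 12.5833 pos [ 0.5959 -0.056   0.0991] yaw -2.3 F [ -1.  -13.   -6.8] w 0.0239 ff 30.0
0 neck -y/-x top [259.2 223. ] bot [259.6 234.3] neck -y+x top [268.1 229.5] shoulder [255.2 238.1]
3 neck -y/-x top [261.1 220.7] bot [260.7 232.7] neck -y+x top [269.9 227.2] shoulder [256.3 236.3]
5 neck -y/-x top [262.3 219.2] bot [261.5 231.6] neck -y+x top [271.2 225.7] shoulder [257. 235.]
7 neck -y/-x top [263.5 217.8] bot [262.2 230.5] neck -y+x top [272.4 224.3] shoulder [257.8 233.8]
8 neck -y/-x top [264.2 217. ] bot [262.6 230. ] neck -y+x top [273.1 223.5] shoulder [258.2 233.2]
212 265 214 265 216 266 218 265 220 265 222 265 224 266 226 265 228 265 230 264 232 261 234 260 236 260 238 260 240 259 242 259 244 259
```

Both the 14 mm neck shift and the neck's edge slope, (265,216) to (264,230) in the scene view, indicate about 7° of lean towards the blue mark. Now the other side.

```bash
python3 -m inch '{"dp":[[-5,0,-1],[-10,0,-3],[-15,0,-5],[-20,0,-6],[-24,0,-7],[-28,0,-8],[-28,0,-8]],"roll":[0,0,0,0,0,0,0]}'; python3 lean.py
```

```text
t: 13.22
eef_pos: [0.5951, -0.0737, 0.1056]
ee_rot: [0.719, 0.695, 0.0, -0.003]
force: [-0.1, 7.7, -15.5]
gripper_width: 0.0241
finger_force: 30.0
red box (256, 217, 28, 35)
dp [3.5 1.8 5.6]
roll 0.003 j7 0.35
t 13.2667 pos [ 0.5951 -0.0734  0.1056] yaw -1.9 F [  0.9   7.2 -15.6] w 0.0243 ff 30.0
```

```bash
python3 -m inch '{"dp":[[-3,0,-1],[-6,0,-1],[-9,0,-2],[-9,0,-2],[-9,0,-2]],"roll":[0,0,0,0,0]}'; python3 lean.py l2
```

```text
t: 13.68
eef_pos: [0.595, -0.0811, 0.1079]
ee_rot: [0.718, 0.696, 0.001, -0.004]
force: [0.3, 9.9, -11.7]
gripper_width: 0.0238
finger_force: 30.0
red box (255, 220, 28, 32)
dp [11.1  1.7  7.9]
roll 0.005 j7 0.37
t 13.7333 pos [ 0.5949 -0.0811  0.1079] yaw -1.8 F [ -0.2  10.  -11.9] w 0.0238 ff 30.0
```

View pics/l2.png

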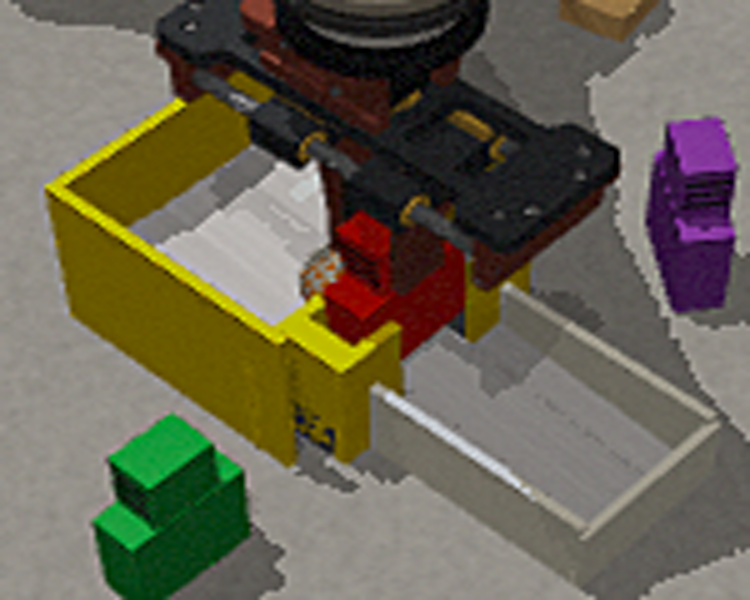

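l2: the gate (crop 395,290) now leans away from the blue mark with its +y end raised, and the capsule is still behind it at (320,275). I'll push a little further to be sure, then rock back.

```bash
python3 -m inch '{"dp":[[-2,0,-1],[-4,0,-1],[-4,0,-1],[-4,0,-1]],"roll":[0,0,0,0]}'; python3 lean.py
python3 - <<'E'
from h import *
s,C=cam('scene'); f=cv2.cvtColor(s['frame'],cv2.COLOR_BGR2HSV); m=cv2.inRange(f,(0,150,30),(4,255,255))
for r in range(214,252,2):
    c=np.nonzero(m[r,240:310])[0]+240; print(r,(c[0],c[-1]) if len(c) else None,end=' ')
Rz=R.from_euler('z',-2.1,degrees=True).as_matrix(); g=telemetry.get_obs()['eef_pos']+[0,0,.019]
for th in (0,-3,-5,-7):
    T=Rz@R.from_euler('x',-th,degrees=True).as_matrix(); P=lambda p:np.round(proj(s,C,g+T@(np.array(p)-[0,0,.0866])),1)
    print(th,'neck -y-x top',P([-.012,-.017,.1]),'bot',P([-.012,-.017,.062]),'neck -y+x top',P([.012,-.017,.1]),'shoulder -x',P([-.012,-.03,.062]),'+x',P([.012,-.03,.062]),'+y+x low',P([.012,.03,0]),'+y+x shoulder',P([.012,.03,.062]))
E
```

```text
t: 14.07
eef_pos: [0.5948, -0.0843, 0.1087]
ee_rot: [0.718, 0.696, 0.001, -0.004]
force: [0.4, 11.3, -11.4]
gripper_width: 0.0239
finger_force: 30.0
red box (254, 220, 29, 32)
dp [14.3  1.7  8.9]
roll 0.005 j7 0.37
t 14.1167 pos [ 0.5948 -0.0843  0.1088] yaw -1.8 F [ -0.2  11.5 -12.2] w 0.024 ff 30.0
214 None 216 (np.int64(254), np.int64(256)) 218 (np.int64(255), np.int64(307)) 220 (np.int64(255), np.int64(305)) 222 (np.int64(257), np.int64(302)) 224 (np.int64(256), np.int64(301)) 226 (np.int64(257), np.int64(296)) 228 (np.int64(257), np.int64(294)) 230 (np.int64(260), np.int64(291)) 232 (np.int64(258), np.int64(292)) 234 (np.int64(258), np.int64(285)) 236 (np.int64(256), np.int64(287)) 238 (np.int64(254), np.int64(281)) 240 (np.int64(256), np.int64(281)) 242 (np.int64(255), np.int64(280)) 244 (np.int64(255), np.int64(279)) 246 (np.int64(259), np.int64(276)) 248 (np.int64(259), np.int64(275)) 250 (np.int64(271), np.int64(272)) 0 neck -y-x top [253.8 223. ] bot [254.3 234.5] neck -y+x top [262.7 229.7] shoulder -x [249.8 238.4] +x [258.5 245.1] +y+x low [278.6 244.9] +y+x shoulder [278.9 227.3]
-3 neck -y-x top [253.6 223.5] bot [254.8 234.4] neck -y+x top [262.5 230.1] shoulder -x [250.3 238.4] +x [259.  245.1] +y+x low [280.  243.2] +y+x shoulder [279.3 226.4]
-5 neck -y-x top [253.4 223.8] bot [255.1 234.3] neck -y+x top [262.3 230.5] shoulder -x [250.6 238.5] +x [259.3 245.1] +y+x low [281. 242.] +y+x shoulder [279.6 225.9]
-7 neck -y-x top [253.3 224.1] bot [255.4 234.2] neck -y+x top [262.2 230.8] shoulder -x [251.  238.4] +x [259.6 245.1] +y+x low [281.9 240.8] +y+x shoulder [279.8 225.3]
```

```bash
python3 -m inch '{"dp":[[5,0,-1],[10,0,-2],[15,0,-4],[20,0,-6],[25,0,-8],[30,0,-9],[34,0,-9],[34,0,-9]],"roll":[0,0,0,0,0,0,0,0]}'; python3 -m inch '{"dp":[[0,0,0]],"roll":[0]}'
python3 -m inch '{"dp":[[-5,0,-1],[-10,0,-2],[-15,0,-4],[-20,0,-6],[-25,0,-8],[-30,0,-9],[-34,0,-9],[-34,0,-9]],"roll":[0,0,0,0,0,0,0,0]}';python3 lean.py
```

```text
t: 14.83
eef_pos: [0.5954, -0.0597, 0.1182]
ee_rot: [0.72, 0.694, -0.003, 0.001]
force: [1.3, -8.2, -17.2]
gripper_width: 0.0237
finger_force: 30.0
t: 14.92
eef_pos: [0.5953, -0.06, 0.1182]
ee_rot: [0.72, 0.694, -0.003, 0.001]
force: [0.2, -7.1, -16.5]
gripper_width: 0.0234
finger_force: 30.0
t: 15.58
eef_pos: [0.5944, -0.0863, 0.1267]
ee_rot: [0.719, 0.695, 0.0, -0.004]
force: [-0.3, 7.9, -16.8]
gripper_width: 0.0238
finger_force: 30.0
red box (254, 215, 29, 35)
dp [16.   2.1 26.8]
roll 0.003 j7 0.36
t 15.6333 pos [ 0.5945 -0.0861  0.1268] yaw -1.9 F [  0.9   8.6 -16.1] w 0.0237 ff 30.0
```

```bash
python3 -m inch '{"dp":[[5,0,-1],[10,0,-3],[15,0,-5],[20,0,-7],[22,0,-8],[22,0,-8]],"roll":[0,0,0,0,0,0]}'; python3 lean.py l3
```

```text
t: 16.13
eef_pos: [0.5945, -0.0687, 0.1343]
ee_rot: [0.72, 0.694, -0.002, -0.001]
force: [1.8, -2.8, -25.6]
gripper_width: 0.0236
finger_force: 30.0
red box (257, 207, 28, 41)
dp [-0.9  2.7 34.5]
roll 0.001 j7 0.32
t 16.1833 pos [ 0.5945 -0.0689  0.1345] yaw -2.0 F [  0.8  -3.1 -27.2] w 0.024 ff 30.0
```

View pics/l3.png

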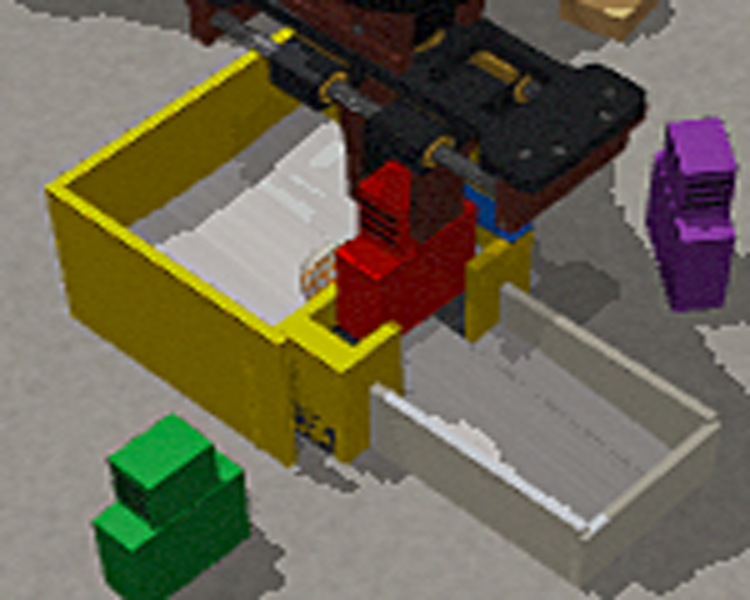

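l3: the gate stands nearly upright, well raised out of the slot at crop (405,260), and the capsule is still behind it at (315,275). The pads still resist with 27 N, so I'll do one more rock while lifting.

```bash
python3 -m inch '{"dp":[[5,0,-1],[10,0,-3],[14,0,-5],[14,0,-6],[14,0,-6],[10,0,-7],[5,0,-9],[0,0,-11],[-3,0,-12],[-3,0,-12]],"roll":[0,0,0,0,0,0,0,0,0,0]}'; python3 lean.py
```

```text
t: 17.02
eef_pos: [0.5971, -0.0718, 0.1501]
ee_rot: [0.72, 0.694, 0.001, -0.0]
force: [-3.5, 4.3, 2.5]
gripper_width: 0.0239
finger_force: 30.0
red box (253, 204, 30, 46)
dp [ 1.6 -0.2 50. ]
roll 0.0 j7 0.31
t 17.0667 pos [ 0.597  -0.0717  0.15  ] yaw -2.1 F [-3.9  3.4  2.5] w 0.0237 ff 30.0
```

```bash
python3 -m inch '{"dp":[[0,0,-6],[1,0,-14],[1,0,-24],[1,0,-34],[1,0,-38],[1,0,-38],[1,0,-38],[1,0,-38],[1,0,-38],[1,0,-38],[1,0,-38],[1,0,-38]],"roll":[0,0,0,0,0,0,0,0,0,0,0,0]}'; python3 -m inch '{"dp":[[0,0,0],[0,0,0],[0,0,0],[0,0,0],[0,0,0],[0,0,0]],"roll":[0,0,0,0,0,0]}'; python3 lean.py l4
python3 - <<'E'
from h import *
s,C=cam('top'); a=cv2.imread('pics/l4.png'); cv2.imwrite('pics/l5.png',np.hstack([cv2.resize(a,(480,384)),cv2.resize(s['frame'][120:270,230:350],(307,384))]))
Rz=R.from_euler('z',-2.1,degrees=True).as_matrix(); g=telemetry.get_obs()['eef_pos']+[0,0,.019]; s,C=cam('scene')
for th in (0,5,-5):
    T=Rz@R.from_euler('x',-th,degrees=True).as_matrix(); P=lambda p:np.round((np.array(proj(s,C,g+T@(np.array(p)-[0,0,.0866])))-[190,170])*[480/150,384/140],0)
    print(th,'corner +x-y: shoulder, low',P([.012,-.03,.062]),P([.012,-.03,0]),'corner +x+y low',P([.012,.03,0]),'neck top -y',P([-.012,-.017,.1]))
E
```

```text
t: 18.07
eef_pos: [0.5963, -0.071, 0.1869]
ee_rot: [0.72, 0.694, -0.0, -0.0]
force: [-0.1, -0.5, -1.6]
gripper_width: 0.0239
finger_force: 30.0
t: 18.57
eef_pos: [0.5965, -0.071, 0.1872]
ee_rot: [0.72, 0.694, 0.0, 0.0]
force: [-0.4, 0.5, -2.4]
gripper_width: 0.0239
finger_force: 30.0
red box (253, 200, 31, 41)
dp [ 1.   0.5 87.2]
roll 0.001 j7 0.28
t 18.6167 pos [ 0.5965 -0.071   0.1872] yaw -2.1 F [ 0.4  0.3 -1.2] w 0.0239 ff 30.0
0 corner +x-y: shoulder, low [234. 129.] [235. 182.] corner +x+y low [300. 134.] neck top -y [218.  64.]
5 corner +x-y: shoulder, low [231. 128.] [227. 186.] corner +x+y low [292. 142.] neck top -y [219.  61.]
-5 corner +x-y: shoulder, low [236. 129.] [244. 178.] corner +x+y low [308. 125.] neck top -y [217.  66.]
```

View pics/l5.png

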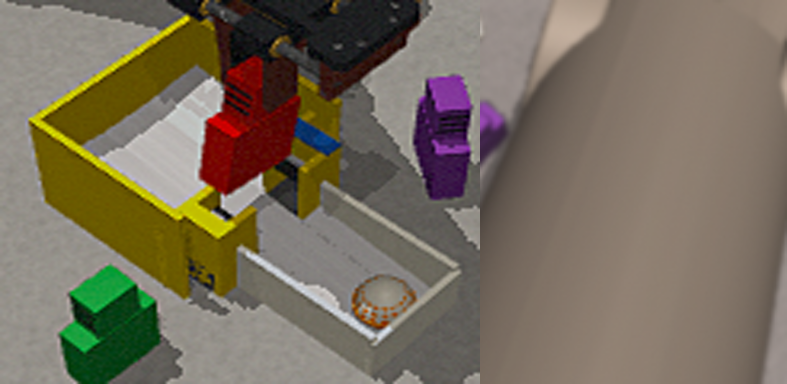

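l5: the capsule lies in the tray at (385,300) and the gate hangs clear above the slot at (245,125), slightly tilted. I'll measure the tilt before handing in.

```bash
python3 - <<'E'
from h import *
from scipy.optimize import least_squares
s,C=cam('scene'); f=cv2.cvtColor(s['frame'],cv2.COLOR_BGR2HSV); m=cv2.inRange(f,(0,130,30),(4,255,255)); m[:,:240]=0;m[:,310:]=0;m[:180]=0;m[280:]=0
c=max(cv2.findContours(m,0,1)[0],key=cv2.contourArea); q=cv2.approxPolyDP(cv2.convexHull(c),1.5,True).reshape(-1,2); print(q.tolist())
# left silhouette edge (-x-y vertical) and dark/bright boundary (+x-y edge): brightness rows
for r in range(210,246,4): print(r,[(k,int(f[r,k,2])) for k in range(250,286) if m[r,k]][::3])
Rz=R.from_euler('z',-2.1,degrees=True).as_matrix(); g=telemetry.get_obs()['eef_pos']+[0,0,.019]
for th in (0,4,8,12):
    T=Rz@R.from_euler('x',-th,degrees=True).as_matrix(); P=lambda p:np.round(proj(s,C,g+T@(np.array(p)-[0,0,.0866])),1)
    print(th,'-x-y sh,low',P([-.012,-.03,.062]),P([-.012,-.03,0]),'+x-y sh,low',P([.012,-.03,.062]),P([.012,-.03,0]),'+x+y sh,low',P([.012,.03,.062]),P([.012,.03,0]))
E
```

```text
[[269, 190], [283, 205], [280, 224], [260, 240], [252, 234], [254, 214], [262, 194]]
210 [(260, 113), (263, 116), (270, 92), (274, 47), (277, 108), (280, 86)]
214 [(254, 106), (257, 202), (260, 210), (263, 138), (266, 98), (271, 89), (275, 85), (278, 84), (281, 89)]
218 [(254, 121), (257, 121), (260, 160), (263, 209), (266, 90), (270, 95), (273, 91), (276, 87), (279, 86)]
222 [(254, 117), (257, 122), (260, 122), (263, 90), (268, 93), (272, 94), (275, 92), (279, 89)]
226 [(253, 115), (256, 121), (259, 119), (262, 113), (265, 91), (269, 92), (272, 92), (275, 94), (279, 88)]
230 [(253, 116), (256, 119), (259, 120), (263, 93), (266, 91), (270, 92)]
234 [(252, 141), (256, 122), (259, 122), (262, 88), (265, 91), (269, 85)]
238 [(257, 116), (260, 125), (263, 83)]
242 []
0 -x-y sh,low [253.8 210.2] [254.6 229.8] +x-y sh,low [263.  216.9] [263.5 236.5] +x+y sh,low [284.4 198.9] [283.9 218.8]
4 -x-y sh,low [253.2 209.9] [252.5 230.9] +x-y sh,low [262.4 216.7] [261.3 237.6] +x+y sh,low [283.8 200.1] [281.8 221.1]
8 -x-y sh,low [252.6 209.6] [250.4 231.8] +x-y sh,low [261.8 216.4] [259.3 238.5] +x+y sh,low [283.1 201.3] [279.7 223.4]
12 -x-y sh,low [252.  209.2] [248.4 232.6] +x-y sh,low [261.3 216.1] [257.3 239.3] +x+y sh,low [282.4 202.5] [277.6 225.5]
```

The tilt is about 8° towards +y, which is inside the 11° limit but with little to spare. I'll straighten it by pressing its low +y corner lightly on the blue cheek's top.

```bash
python3 -m inch '{"dp":[[12,0,0],[24,0,0],[36,0,0],[36,0,8],[36,0,16],[36,0,20],[36,0,22],[36,0,22],[36,0,22]],"roll":[0,0,0,0,0,0,0,0,0]}'; python3 -m inch '{"dp":[[0,0,2],[0,0,3],[0,0,4],[0,0,4]],"roll":[0,0,0,0]}'
```

```text
t: 19.52
eef_pos: [0.5972, -0.0354, 0.165]
ee_rot: [0.72, 0.694, -0.0, -0.001]
force: [-2.5, 1.4, 2.6]
gripper_width: 0.0238
finger_force: 30.0
t: 19.85
eef_pos: [0.5984, -0.0377, 0.164]
ee_rot: [0.721, 0.693, 0.0, 0.001]
force: [-8.1, -2.4, 22.7]
gripper_width: 0.0238
finger_force: 30.2
```

```bash
python3 -m inch '{"dp":[[0,0,2],[0,0,3],[0,0,3]],"roll":[0,0,0]}'; cat > tilt.py <<'E'
from h import *
s,C=cam('scene'); f=cv2.cvtColor(s['frame'],cv2.COLOR_BGR2HSV); m=cv2.inRange(f,(0,130,30),(4,255,255)); m[:,:240]=0;m[:,315:]=0;m[:180]=0;m[280:]=0
c=max(cv2.findContours(m,0,1)[0],key=cv2.contourArea); q=cv2.approxPolyDP(cv2.convexHull(c),1.5,True).reshape(-1,2); print(q.tolist())
togo([.597,-.07,.187],-2.1)
E
python3 tilt.py
```

```text
t: 20.1
eef_pos: [0.5997, -0.0396, 0.1629]
ee_rot: [0.721, 0.693, 0.001, 0.003]
force: [-9.9, -4.8, 34.2]
gripper_width: 0.0247
finger_force: 30.5
[[281, 189], [294, 203], [292, 218], [273, 237], [265, 231], [267, 212], [271, 197]]
dp [-30.5  -1.4 -24.1]
roll -0.003 j7 0.24
t 20.15 pos [ 0.5997 -0.0396  0.1629] yaw -2.3 F [-9.  -5.2 32.9] w 0.024 ff 30.5
```

```bash
python3 -m inch '{"dp":[[0,0,-10],[-10,0,-20],[-24,0,-29],[-34,0,-29],[-34,0,-29],[-34,0,-29],[-34,0,-29],[-34,0,-29]],"roll":[0,0,0,0,0,0,0,0]}'; python3 tilt.py; python3 - <<'E'
from h import *
s,C=cam('scene'); f=s['frame']; cv2.imwrite('pics/l6.png',cv2.resize(f[180:290,215:345],(780,600)[:1]+(600,),interpolation=2))
E
```

```text
t: 20.82
eef_pos: [0.5963, -0.0683, 0.1864]
ee_rot: [0.719, 0.695, -0.0, -0.001]
force: [0.6, 0.1, -2.1]
gripper_width: 0.024
finger_force: 29.7
[[272, 190], [282, 200], [283, 212], [281, 222], [261, 238], [253, 232], [255, 213], [261, 193]]
dp [-1.7  0.7 -0.5]
roll 0.002 j7 0.28
t 20.8667 pos [ 0.5963 -0.0683  0.1865] yaw -2.0 F [-1.2  0.2 -1.7] w 0.0241 ff 29.7
```

View pics/l6.png

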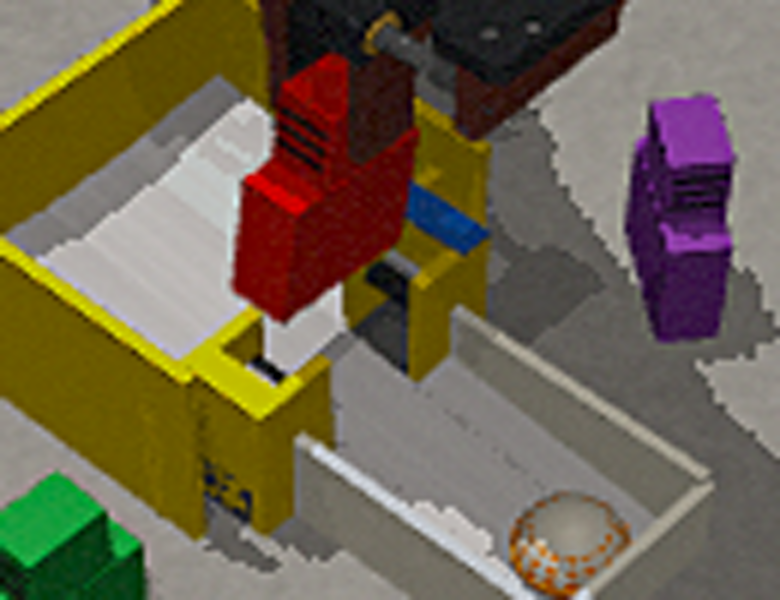

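l6: the gate hangs above and clear of the slot with about 6–8° of tilt, which is under the limit and holding steady. The capsule lies in the tray at crop (570,540). The bystanders were not touched. I'll let it settle and hand in.

```bash
python3 -m inch '{"dp":[[-1,0,0],[-1,0,0],[-1,0,0],[-1,0,0],[-1,0,0],[-1,0,0]],"roll":[0,0,0,0,0,0]}'; python3 -c "
from workcell import ticket; print(ticket.hand_in())"
```

```text
t: 21.42
eef_pos: [0.5966, -0.07, 0.1872]
ee_rot: [0.72, 0.694, 0.0, 0.0]
force: [0.1, -0.1, -0.8]
gripper_width: 0.0241
finger_force: 29.7
the job is handed in; nothing more can be done
None
```

I handed the job in at 21.4 s: the orange capsule is in the white tray and the gate is held still above its slot, tilted about 6–8° (limit 11°), after rocking to the blue side and then the other; the hand-in returned no verdict.

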